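# Slide the tailor's chalk along the rail into its corner pocket

## Task

Put the tailor's chalk away on the marking tray without picking it up: with the fingertips push its short edge, which faces the rail, flat against the tray's back rail, then slide it along the rail, keeping it against the rail, into the corner pocket behind the short fence bar until it is fully home against the end stop and lies flush with the rail. Do not lift the chalk, leave the thread spool in the tray's other corner and the things round the tray where they stand, and let go at the end.

Things in the scene. Friction and masses are not known exactly. Their poses are not given: they have to be found in the camera images.
- tray: Fixed wooden tray. Origin: on the table, mid-length; y runs along the rail, x points to the rail (away from the robot). Board x -85 to +67, y -168 to +168, top at z = 10 mm; no front lip. Back rail on the far edge: inner face x = +55, 12 thick, top z = 19 mm. End stops, same height, inner faces at y = +154 and -154, from the rail to x = +5 mm.
- fence: Fixed bar on the board, parallel to the rail, 34 x 8 x 9 mm high, rounded ends, at the tray's left (+y) or right end; makes the pocket, mouth to the tray's middle. Origin: home point of the chalk's origin, on the board at tray x = +37, y = +130 or -130 mm; axes as tray. Bar spans x -31 to -23, y -17 to +17 from it. Lane to the rail: 41 mm wide. Home, the chalk stands 7 mm out of it.
- chalk: Loose flat piece of tailor's chalk, 8.5 mm thick, about 15 g, upright edges, outline a trapezium: long edge 47 mm at its x = -18, short edge 33 mm at x = +18, slanted ends. Lies on the open middle of the tray, short edge facing the rail, turned up to 0.45 rad from the tray's axes. Home, its long edge's corner meets the end stop. Origin: centre of the underside. Slides under a light push.
- corner_spool: Bystander: upright thread spool, 29 mm across, 50 mm high, light, standing loose on the tray in the corner that has no fence. Origin: centre of its underside.
- back_spool: Bystander: upright thread spool, 29 mm across, 50 mm high, loose on the table behind the tray. Origin: centre of its underside.
- measure: Bystander: tape measure, 31 x 78 x 54 mm high, loose on the table in front of the tray. Origin: centre of its underside.
- labels: Bystander: roll of blank labels lying flat, 72 mm across, 40 mm high, loose on the table at the right. Origin: centre of its underside.
There are look-alikes about, which are no part of the job. What is shaped like the chalk but brown is not meant.

How it is judged:
By the outcome, as a careful person would: the job done as asked, in the order asked, and still so for the second after the job is handed in, with the robot touching nothing.
It also fails if it takes over 48 s, if anything falls off the work surface, if the arm or the gripper's body presses on something with over 40 N, if the wrist force passes 120 N, or if a joint passes its speed limit or range.

## Robot

A 6-joint arm with a two-finger parallel gripper is mounted at the origin on a cart in front of the work surface, level with it; the furniture and walls round the work are solid. World frame = base frame: x ahead of the robot, y to its left, z up, the work surface at z = 0. Lengths are in mm, angles in rad, forces in N, time in s.
With the tool pointing down it reaches from about 350 to 775 mm from the base axis. Payload 7.3 kg.
Tool frame: the origin (TCP) lies between the finger pads; the fingertips stand 25 mm ahead of it and the grasp point (between the pads) lies 6 mm ahead of it; z points along the fingers, y is the line along which they close (so a half turn about z gives the same grasp; the last joint's range is limited). The gripper opens to 92 mm and grips with 3 to 60 N. Pads are 19 mm wide; open, the fingers measure 130 mm over their backs; the gripper's body (75 mm by 190 mm) begins 47 mm behind the grasp point.
Start: joints at [-1.444, 0.342, 1.524, -0, 1.275, -0.146], TCP at [141.472, -505.597, 251.741] pointing down, gripper open.
Joint ranges: [-2.53, 2.53], [-0.77, 2.02], [0.04, 2.7], [-1, 4.14], [0.28, 2.66], [-3.11, 3.11]. Speed limits (rad/s): [2.57, 2.57, 3.14, 3.14, 3.14, 3.14].

## Interface

Orientations are given as [roll, pitch, yaw] about the fixed x, y, z axes, in that order (R = Rz(yaw) Ry(pitch) Rx(roll)).
In Python, from plant import bot gives the robot as it stands.
- The arm moves only by the tool play_rows, never from a script. Its argument "commands" is a list of rows, each an object of numbers: "x", "y", "z": the shift along the tool's x, y, z in m; "twist": the turn about the tool's z in degrees. In form: [{"x": .., "y": .., "z": .., "twist": ..}, ...]. A call has exactly 8 rows; each row is the pose to reach, as a shift and turn from the pose commanded when the call began, along the tool's axes at that moment; what a row does not reach only later rows make up. A row lasts 1/10 s, in which the tool goes at most 50 mm and 8.59 degrees, less where a joint would pass 70% of its speed; a pose out of reach is approached as far as the arm can. A call with a gripper value outside its range is refused whole. "jaw" is the closure, from 0 (fully open) to 1 (shut), set as the call begins (left out, the last holds). The fingers move at their own pace and stop on an object; the grip force is fixed at half the most. Time passes only in rows, so rows that repeat a pose let the fingers close, or fill a call up. It gives the time, the measured TCP pose, the force, the opening and the grip force at its end, in the units of the state.
- bot.get_obs(): the state, without advancing time (a new reading comes with each control period).
- bot.capture(name): name is "scene" or "top" or "wrist"; returns a dict with "pixels" (420x560x3 uint8, red, green, blue), "fx", "fy", "cx", "cy" (pixels), "k1" (the pictures are not rectified: a ray, as slopes to the right and down, at radius r is drawn at 1 + k1 r^2 times it, then the intrinsics apply), "eye" and "rotation" of the camera in the world. Camera axes: x right, y down, z forward; pixel columns grow to the right and rows downward; lengths in mm; the calibration is good to about 2 mm. A picture is of the moment at which its call begins. There is no depth.
- bot.close_job(): hands the job in; it is judged then, once.
The state is a dict: "time": time; "joint_positions": joint angles; "dq": joint speeds; "tau": joint torques, N m; "tool_pos": TCP position; "tcp_rot": TCP orientation; "contact_force": force on the tool from outside, world axes, zero at the start; "moment": the same for the moment, N m; "grip_width": finger opening in mm; "finger_force": force on a finger pad.
Only numpy, scipy, OpenCV 4.12 (cv2) and the standard library are available. Lean on these libraries where they do the work, as an engineer would, in place of code of your own. Each camera call takes 0.05 s, during which the arm holds its last target. There are 200 camera calls.

## Working session

There is one attempt and no reset: what is moved stays moved. The work goes in short steps, Python scripts to look and compute and a tool call to move; the robot and the scene stay as the last step left them, time stands still between calls to the robot, and variables do not carry over. Pictures are saved under pics/ and viewed, at most 10 in all, crops included, and the job is handed in when it is done.

Besides the shell and the picture viewer there is one more tool, called after "Call:" as a command line: name --argument value ..., lists and objects as JSON in quotes. play_rows: Moves the arm, as the interface text tells. Its arguments: {"type":"object","properties":{"commands":{"type":"array"},"jaw":{"type":"number"}},"required":["commands"]}

```bash
mkdir -p pics
cat > h.py <<'E'
import numpy as np, cv2
from plant import bot
def snap(cam,fn=None,crop=None,scale=1):
    c=bot.capture(cam); im=np.array(c["pixels"])[:,:,::-1].copy()
    if fn:
        o=im
        if crop: x0,y0,x1,y1=crop; o=im[y0:y1,x0:x1]
        cv2.imwrite("pics/"+fn,cv2.resize(o,None,fx=scale,fy=scale,interpolation=cv2.INTER_CUBIC))
    return c,im
def px2w(c,u,v,z):
    d=np.array([(u-c["cx"])/c["fx"],(v-c["cy"])/c["fy"]]); s=d.copy()
    for _ in range(20): s=d/(1+c["k1"]*(s@s))
    ray=np.array(c["rotation"])@np.array([s[0],s[1],1]); e=np.array(c["eye"])
    return (e+ray*(z-e[2])/ray[2])[:2]
def w2px(c,p):
    q=np.array(c["rotation"]).T@(np.array(p,float)-np.array(c["eye"])); s=q[:2]/q[2]; s=s*(1+c["k1"]*(s@s))
    return np.array([s[0]*c["fx"]+c["cx"],s[1]*c["fy"]+c["cy"]])
E
python3 - <<'E'
from h import *
import pickle
c,im=snap("top","top1.png",None,1.4)
pickle.dump(c,open("top1.pkl","wb"))
print({k:c[k] for k in c if k!="pixels"}); o=bot.get_obs();print(o["tool_pos"],o["tcp_rot"],o["contact_force"],o["time"])
E
```

```text
{'fx': 447.89328202200807, 'fy': 447.89328202200807, 'cx': 285.0577574706803, 'cy': 207.65898051351212, 'k1': -0.11441376626209808, 'eye': array([ 403.98301354,  -48.87300791, 1106.36080844]), 'rotation': array([-3.02019538,  0.02189416, -1.54949284])}
[ 141.4201848  -505.23389629  251.06133265] [-3.14011886e+00 -2.15427948e-04  2.72810183e-01] [-0.55086681 -0.72127252 -1.1320375 ] 0.05
```

View pics/top1.png

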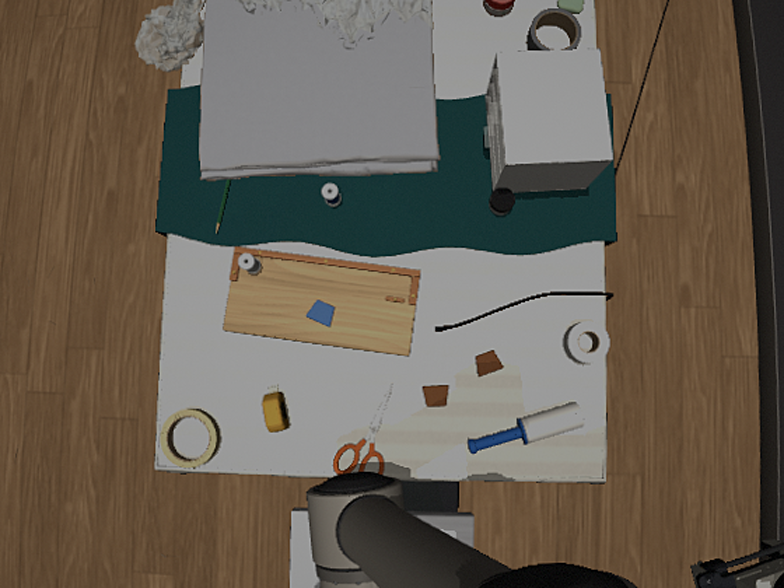

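The picture shows the tray with its fence at the right (-y), at (395,299), and the spool in the left corner, at (249,263). Three things could be taken for the chalk: blue at (321,313) on the tray, and brown at (435,396) and (489,362) on the table. By the description it is the blue one. I'll check it in a close crop.

```bash
sed -i 's/np.array(c\["rotation"\])/Rm(c)/' h.py
cat >> h.py <<'E'
from scipy.spatial.transform import Rotation as Ro
def Rm(c): return Ro.from_euler("xyz",c["rotation"]).as_matrix()
E
python3 - <<'E'
from h import *
c,im=snap("top","crop1.png",(150,165,310,265),5)
E
```

```text
(no output)
```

View pics/crop1.png

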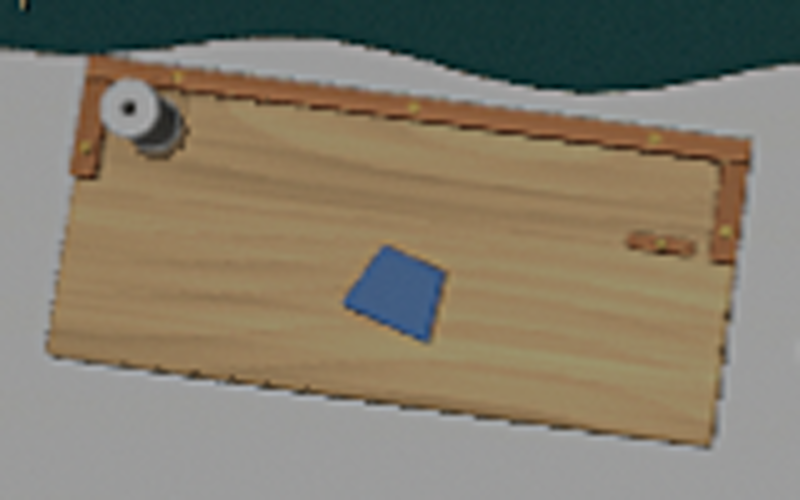

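```bash
cat >> h.py <<'E'
def fit(L,W):
    L=np.array(L,float);W=np.array(W,float);l=L.mean(0);w=W.mean(0)
    A=L-l;B=W-w; a=np.arctan2((A[:,0]*B[:,1]-A[:,1]*B[:,0]).sum(),(A*B).sum())
    R=np.array([[np.cos(a),-np.sin(a)],[np.sin(a),np.cos(a)]]); t=w-R@l
    return a,t,(L@R.T+t-W)
E
python3 - <<'E'
from h import *
import pickle
c=pickle.load(open("top1.pkl","rb"))
f=lambda x,y,z:px2w(c,150+(x+.5)/5-.5,165+(y+.5)/5-.5,z)
W=[f(47,353,10),f(712,446,10),f(90,56,19),f(750,138,19)]
a,t,r=fit([(-85,168),(-85,-168),(67,168),(67,-168)],W);print("tray",a,t,"\n",r)
W2=[f(385,245,18.5),f(447,270,18.5),f(344,304,18.5),f(431,343,18.5)]
b,s,r=fit([(18,16.5),(18,-16.5),(-18,23.5),(-18,-23.5)],W2);print("chalk",b,s,"\n",r)
R=np.array([[np.cos(a),-np.sin(a)],[np.sin(a),np.cos(a)]])
print("chalk in tray",R.T@(s-t),b-a)
for p in [(37,-130),(55,0)]: print(R@p+t)
print(f(160,150,10))
E
```

```text
tray -0.11075905999972457 [527.10776684 115.3053618 ] 
 [[-1.18613334  1.58124245]
 [-0.1770353  -0.90774212]
 [ 1.26596552  1.25947605]
 [ 0.09720312 -1.93297639]]
chalk -0.38105276505725366 [496.61628578 111.96048904] 
 [[ 6.35591438e-01 -4.21329586e-01]
 [ 8.28254019e-02 -4.16192450e-02]
 [-7.18741107e-01  2.86558551e-01]
 [ 3.24266880e-04  1.76390281e-01]]
chalk in tray [-29.93492604  -6.69468399] -0.2702937050575291
[549.51179233 -17.98777247]
[581.77075342 109.22606102]
[565.33245401 237.75179499]
```

Blue trapezium confirmed: corners (385,245), (447,270), (344,304) and (431,343) in the crop. Next: approach.

Call:
play_rows --commands '[{"x": 0.04, "y": -0.022, "z": 0, "twist": 3}, {"x": 0.08, "y": -0.044, "z": 0, "twist": 6}, {"x": 0.12, "y": -0.066, "z": 0, "twist": 9}, {"x": 0.16, "y": -0.09, "z": 0, "twist": 12}, {"x": 0.2, "y": -0.112, "z": 0, "twist": 15}, {"x": 0.24, "y": -0.134, "z": 0, "twist": 18}, {"x": 0.28, "y": -0.156, "z": 0, "twist": 22}, {"x": 0.318, "y": -0.177, "z": 0, "twist": 22}]' --jaw 0.8

```text
time: 0.9
tool_pos: [401.0, -247.7, 251.6]
tcp_rot: [-3.141, 0.0, -0.113]
contact_force: [0.6, -0.2, -0.4]
grip_width: 32.6
finger_force: 0.0
```

Call:
play_rows --commands '[{"x": 0, "y": -0.046, "z": 0, "twist": 0}, {"x": 0, "y": -0.092, "z": 0.0, "twist": 0}, {"x": 0, "y": -0.138, "z": 0.02, "twist": 0}, {"x": 0, "y": -0.184, "z": 0.04, "twist": 0}, {"x": 0, "y": -0.23, "z": 0.06, "twist": 0}, {"x": 0, "y": -0.276, "z": 0.08, "twist": 0}, {"x": 0, "y": -0.322, "z": 0.09, "twist": 0}, {"x": 0, "y": -0.366, "z": 0.09, "twist": 0}]'

```text
time: 1.7
tool_pos: [439.4, 116.2, 160.0]
tcp_rot: [3.141, 0.003, -0.111]
contact_force: [0.9, -0.5, 0.4]
grip_width: 18.3
finger_force: 0.0
```

Run:
```python
from h import *
import pickle
c,im=snap("wrist","w1.png",None,1.4)
pickle.dump(c,open("w1.pkl","wb"));o=bot.get_obs();print(o["tool_pos"],o["tcp_rot"],o["grip_width"],c["eye"],c["rotation"])
```

```text
[440.18459836 121.43776206 160.88580719] [-3.13897794e+00  1.36843044e-03 -1.08263117e-01] 18.522368509000266 [522.04946882 107.41957988 292.336579  ] [ 2.82820698e+00 -1.04885889e-03 -1.68075226e+00]
```

View pics/w1.png

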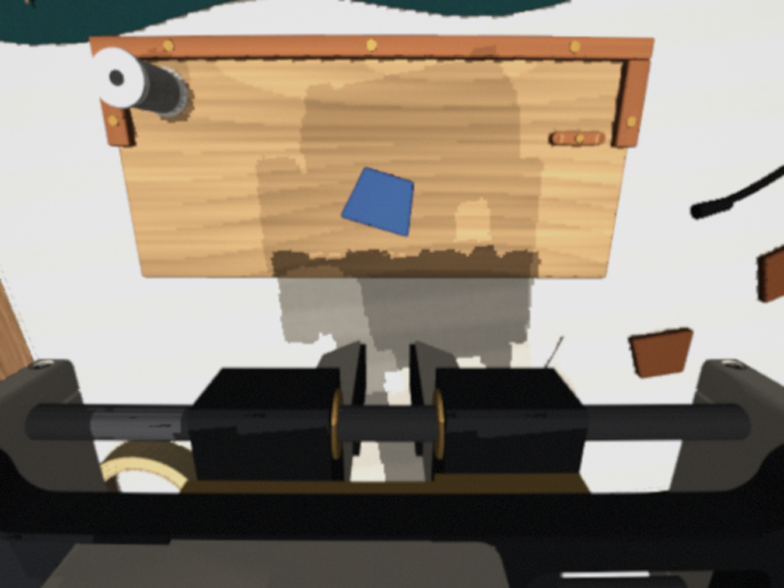

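Run:
```python
from h import *
import pickle
c=pickle.load(open("w1.pkl","rb"))
f=lambda x,y,z:px2w(c,(x+.5)/1.4-.5,(y+.5)/1.4-.5,z)
W=[f(143,277,10),f(606,277,10),f(91,38,19),f(654,38,19)]
a,t,r=fit([(-85,168),(-85,-168),(67,168),(67,-168)],W);print("tray",a,t,"\n",r)
W2=[f(366,167,18.5),f(414,181,18.5),f(342,216,18.5),f(408,236,18.5)]
b,s,r=fit([(18,16.5),(18,-16.5),(-18,23.5),(-18,-23.5)],W2);print("chalk",b,s,"\n",r)
R=np.array([[np.cos(a),-np.sin(a)],[np.sin(a),np.cos(a)]])
print("chalk in tray",R.T@(s-t),b-a)
o=bot.get_obs();p=np.array(o["tool_pos"]);print(p,o["tcp_rot"],"tcp in tray",R.T@(p[:2]-t))
```

```text
tray -0.11079344133412734 [526.28696356 115.70598192] 
 [[-1.11345629  1.92697234]
 [-1.70510501 -1.90822639]
 [ 1.66664684  1.84673577]
 [ 1.15191446 -1.86548173]]
chalk -0.39749022954894925 [496.49332895 113.10049569] 
 [[ 0.93748676  0.13539757]
 [ 0.14951894 -0.63352761]
 [-0.47513084  0.87706087]
 [-0.61187486 -0.37893083]]
chalk in tray [-29.32287981  -5.88370134] -0.2866967882148219
[440.18459836 121.43776206 160.88580719] [-3.13897794e+00  1.36843044e-03 -1.08263117e-01] tcp in tray [-86.20818949  -3.82343586]
```

Call:
play_rows --commands '[{"x": 0, "y": 0, "z": 0.02, "twist": 0}, {"x": 0, "y": 0, "z": 0.05, "twist": 0}, {"x": 0, "y": 0, "z": 0.08, "twist": 0}, {"x": 0, "y": 0, "z": 0.1, "twist": 0}, {"x": 0, "y": 0, "z": 0.112, "twist": 0}, {"x": 0, "y": 0, "z": 0.118, "twist": 0}, {"x": 0, "y": 0, "z": 0.121, "twist": 0}, {"x": 0, "y": 0, "z": 0.122, "twist": 0}]'

```text
time: 2.55
tool_pos: [440.8, 114.2, 39.8]
tcp_rot: [3.142, -0.0, -0.111]
contact_force: [-0.8, -0.3, 0.8]
grip_width: 18.4
finger_force: 0.0
```

Call:
play_rows --commands '[{"x": 0.007, "y": 0, "z": 0.001, "twist": 0}, {"x": 0.014, "y": 0, "z": 0.001, "twist": 0}, {"x": 0.02, "y": 0, "z": 0.001, "twist": 0}, {"x": 0.025, "y": 0, "z": 0.001, "twist": 0}, {"x": 0.03, "y": 0, "z": 0.001, "twist": 0}, {"x": 0.035, "y": 0, "z": 0.001, "twist": 0}, {"x": 0.04, "y": 0, "z": 0.001, "twist": 0}, {"x": 0.045, "y": 0, "z": 0.001, "twist": 0}]'

```text
time: 3.35
tool_pos: [485.7, 109.2, 38.6]
tcp_rot: [3.141, 0.0, -0.111]
contact_force: [-0.7, 0.8, 0.4]
grip_width: 18.4
finger_force: 0.1
```

Call:
play_rows --commands '[{"x": 0.005, "y": 0, "z": 0.0, "twist": 0}, {"x": 0.01, "y": 0, "z": 0.0, "twist": 0}, {"x": 0.015, "y": 0, "z": 0.0, "twist": 0}, {"x": 0.02, "y": 0, "z": 0.0, "twist": 0}, {"x": 0.025, "y": 0, "z": 0.0, "twist": 0}, {"x": 0.03, "y": 0, "z": 0.0, "twist": 0}, {"x": 0.033, "y": 0, "z": 0.0, "twist": 0}, {"x": 0.035, "y": 0, "z": 0.0, "twist": 0}]'

```text
time: 4.15
tool_pos: [520.4, 105.4, 38.7]
tcp_rot: [3.142, -0.0, -0.111]
contact_force: [-0.3, -1.2, -0.3]
grip_width: 18.4
finger_force: 0.1
```

Run:
```python
from h import *
import pickle
c,im=snap("wrist","w2.png",None,1.4)
pickle.dump(c,open("w2.pkl","wb"));o=bot.get_obs();print(o["tool_pos"],o["tcp_rot"],o["contact_force"])
```

```text
[520.625747   105.31732206  38.68341653] [ 3.14156003e+00 -3.52911830e-04 -1.11265139e-01] [-0.13307867  0.18540842  0.42380522]
```

View pics/w2.png

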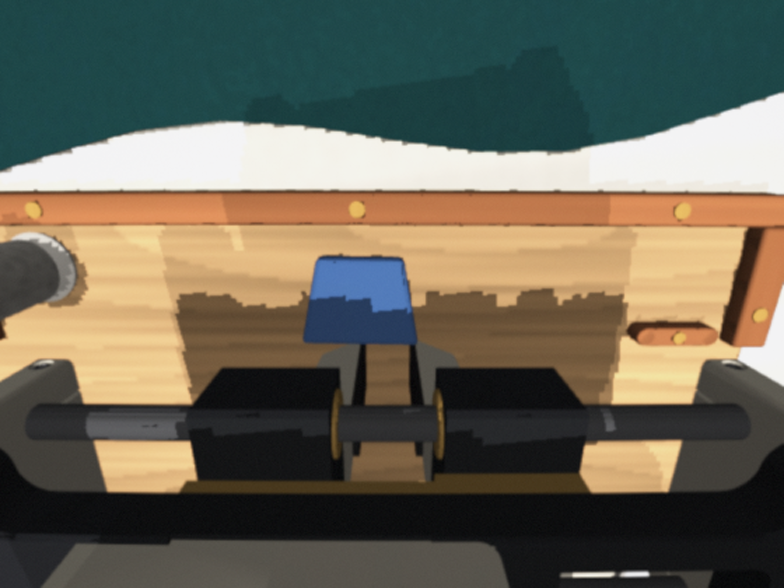

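```bash
cat >> h.py <<'E'
A=-.1108;T=np.array([526.5,115.6]);RT=np.array([[np.cos(A),-np.sin(A)],[np.sin(A),np.cos(A)]])
tr=lambda p:RT.T@(np.array(p)[:2]-T)
def ft(c,x,y,z,x0=0,y0=0,s=1.4): return np.round(tr(px2w(c,x0+(x+.5)/s-.5,y0+(y+.5)/s-.5,z)),1)
E
python3 - <<'E'
from h import *
import pickle
c=pickle.load(open("w2.pkl","rb"))
print("rail",ft(c,200,222,19),ft(c,600,224,19)," chalk",[ft(c,*p,18.5) for p in[(318,257),(403,258),(304,342),(415,344)]])
print("fence",ft(c,629,335,19),"stop",ft(c,750,230,19),"tcp",tr(bot.get_obs()["tool_pos"]))
E
```

```text
rail [56.2 58.7] [ 55.5 -89.6]  chalk [array([42.8, 15.7]), array([ 42.4, -16.6]), array([ 7.5, 23.2]), array([  6.6, -21.9])]
fence [  10.7 -108.6] stop [  53.6 -147.2] tcp [ -4.70124086 -10.86916043]
```

Call:
play_rows --commands '[{"x": 0.004, "y": 0, "z": 0.0, "twist": 0}, {"x": 0.008, "y": 0, "z": 0.0, "twist": 0}, {"x": 0.01, "y": 0, "z": 0.0, "twist": 0}, {"x": 0.0115, "y": 0, "z": 0.0, "twist": 0}, {"x": 0.0125, "y": 0, "z": 0.0, "twist": 0}, {"x": 0.013, "y": 0, "z": 0.0, "twist": 0}, {"x": 0.0135, "y": 0, "z": 0.0, "twist": 0}, {"x": 0.0135, "y": 0, "z": 0.0, "twist": 0}]'

```text
time: 5.0
tool_pos: [533.2, 103.9, 38.6]
tcp_rot: [3.141, 0.001, -0.111]
contact_force: [-1.4, -0.5, 0.7]
grip_width: 18.5
finger_force: 0.5
```

Call:
play_rows --commands '[{"x": 0.0005, "y": 0, "z": 0.0, "twist": 0}, {"x": 0.001, "y": 0, "z": 0.0, "twist": 0}, {"x": 0.001, "y": 0, "z": 0.0, "twist": 0}, {"x": 0.0015, "y": 0, "z": 0.0, "twist": 0}, {"x": 0.0015, "y": 0, "z": 0.0, "twist": 0}, {"x": 0.002, "y": 0, "z": 0.0, "twist": 0}, {"x": 0.002, "y": 0, "z": 0.0, "twist": 0}, {"x": 0.002, "y": 0, "z": 0.0, "twist": 0}]'

```text
time: 5.8
tool_pos: [533.9, 103.7, 38.4]
tcp_rot: [3.141, 0.004, -0.111]
contact_force: [-7.2, -0.0, 4.1]
grip_width: 18.2
finger_force: 3.7
```

Call:
play_rows --commands '[{"x": -0.004, "y": 0, "z": 0.0, "twist": 0}, {"x": -0.012, "y": 0, "z": 0.0, "twist": 0}, {"x": -0.016, "y": 0, "z": 0.0, "twist": 0}, {"x": -0.016, "y": 0, "z": -0.01, "twist": 0}, {"x": -0.016, "y": 0, "z": -0.025, "twist": 0}, {"x": -0.016, "y": 0, "z": -0.04, "twist": 0}, {"x": -0.016, "y": 0, "z": -0.04, "twist": 0}, {"x": -0.016, "y": 0, "z": -0.04, "twist": 0}]'

```text
time: 6.6
tool_pos: [520.1, 105.4, 79.2]
tcp_rot: [-3.141, -0.002, -0.111]
contact_force: [-0.0, -0.0, 0.1]
grip_width: 18.6
finger_force: 0.0
```

Call:
play_rows --commands '[{"x": 0.0, "y": -0.01, "z": 0.0, "twist": 8}, {"x": 0.005, "y": -0.02, "z": 0.0, "twist": 16}, {"x": 0.01, "y": -0.03, "z": 0.0, "twist": 24}, {"x": 0.015, "y": -0.04, "z": 0, "twist": 32}, {"x": 0.02, "y": -0.05, "z": 0, "twist": 40}, {"x": 0.025, "y": -0.06, "z": 0, "twist": 48}, {"x": 0.03, "y": -0.061, "z": 0, "twist": 56}, {"x": 0.0345, "y": -0.061, "z": 0, "twist": 64}]' --jaw 1.0

```text
time: 7.4
tool_pos: [560.5, 162.6, 77.6]
tcp_rot: [3.14, 0.0, -1.233]
contact_force: [0.3, 0.9, 0.1]
grip_width: 0.2
finger_force: 0.0
```

Call:
play_rows --commands '[{"x": 0, "y": 0, "z": 0.0, "twist": 8}, {"x": 0, "y": 0, "z": 0.0, "twist": 16}, {"x": 0, "y": 0, "z": 0.0, "twist": 24}, {"x": 0, "y": 0, "z": 0, "twist": 32}, {"x": 0, "y": 0, "z": 0, "twist": 37}, {"x": 0, "y": 0, "z": 0, "twist": 37}, {"x": 0, "y": 0, "z": 0, "twist": 37}, {"x": 0, "y": 0, "z": 0, "twist": 37}]'

```text
time: 8.2
tool_pos: [538.4, 96.1, 51.2]
tcp_rot: [-3.121, 0.174, -1.766]
contact_force: [-0.6, 0.5, 0.3]
grip_width: 0.7
finger_force: 0.0
```

Run:
```python
from h import *
import pickle
c,im=snap("wrist","w3.png",None,1.4)
pickle.dump(c,open("w3.pkl","wb"));o=bot.get_obs();print(o["time"],o["tool_pos"],o["tcp_rot"],np.degrees(o["tcp_rot"][2]-A),tr(o["tool_pos"]),o["grip_width"],o["joint_positions"])
```

```text
8.25 [537.94777125  95.41027753  50.8826691 ] [-3.12159698  0.17288539 -1.76681344] -94.88258087061274 [ 13.61001991 -18.80009889] 0.2186745505577605 [-0.05624308  0.59662907  1.763016    0.24751239  0.75296875  3.10451273]
```

View pics/w3.png

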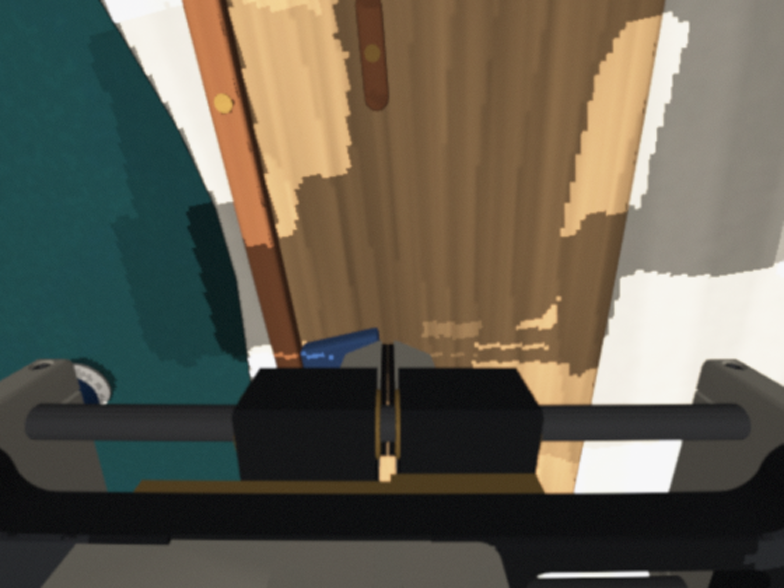

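Call:
play_rows --commands '[{"x": 0, "y": 0, "z": -0.05, "twist": -10}, {"x": 0, "y": 0, "z": -0.05, "twist": -20}, {"x": 0, "y": 0, "z": -0.05, "twist": -30}, {"x": 0, "y": 0, "z": -0.05, "twist": -38}, {"x": 0, "y": 0, "z": -0.05, "twist": -46}, {"x": 0, "y": 0, "z": -0.05, "twist": -54}, {"x": 0, "y": 0, "z": -0.05, "twist": -62}, {"x": 0, "y": 0, "z": -0.05, "twist": -70}]'

```text
time: 9.05
tool_pos: [536.3, 88.4, 101.1]
tcp_rot: [-2.971, 0.042, -0.557]
contact_force: [0.0, 0.8, 0.3]
grip_width: 0.1
finger_force: 0.0
```

Call:
play_rows --commands '[{"x": 0, "y": 0, "z": -0.01, "twist": -8}, {"x": 0, "y": 0, "z": -0.02, "twist": -16}, {"x": 0, "y": 0, "z": -0.02, "twist": -24}, {"x": 0, "y": 0, "z": -0.02, "twist": -32}, {"x": 0, "y": 0, "z": -0.02, "twist": -40}, {"x": 0, "y": 0, "z": -0.02, "twist": -48}, {"x": 0, "y": 0, "z": -0.02, "twist": -56}, {"x": 0, "y": 0, "z": -0.02, "twist": -64}]'

```text
time: 9.85
tool_pos: [535.2, 85.0, 120.8]
tcp_rot: [-3.029, -0.134, 0.548]
contact_force: [-1.3, 0.4, 0.5]
grip_width: 0.3
finger_force: 0.0
```

Call:
play_rows --commands '[{"x": 0, "y": 0, "z": 0, "twist": -8}, {"x": 0, "y": 0, "z": 0, "twist": -16}, {"x": 0, "y": 0, "z": 0, "twist": -24}, {"x": 0, "y": 0, "z": 0, "twist": -32}, {"x": 0, "y": 0, "z": 0, "twist": -40}, {"x": 0, "y": 0, "z": 0, "twist": -40}, {"x": 0, "y": 0, "z": 0, "twist": -40}, {"x": 0, "y": 0, "z": 0, "twist": -40}]'

```text
time: 10.65
tool_pos: [535.0, 84.9, 120.6]
tcp_rot: [-3.14, -0.175, 1.245]
contact_force: [-0.7, -0.3, 0.9]
grip_width: 0.3
finger_force: 0.0
```

```bash
cat >> h.py <<'E'
def tool():
    o=bot.get_obs(); return np.array(o["tool_pos"]),Ro.from_euler("xyz",o["tcp_rot"]).as_matrix(),o
def status():
    p,R,o=tool(); P=p+19*R[:,2]-10.3*R[:,0]; E=P+6*R[:,2]
    ang=np.degrees(np.arctan2(R[1,1],R[0,1])-A)
    print("t",o["time"],"tcp",p.round(1),"z",R[:,2].round(3),"P tray",tr(P).round(1),"z",P[2].round(1),"edge",tr(E).round(1),E[2].round(1),"yaxis ang tray",ang.round(1),"F",np.round(o["contact_force"],1))
def to(X,Y,z):  # shift in tool axes to bring P to tray X,Y and height z
    p,R,o=tool(); P=p+19*R[:,2]-10.3*R[:,0]
    w=np.append(RT@np.array([X,Y])+T,z); print((R.T@(w-P)/1000).round(4))
E
python3 - <<'E'
from h import *
status(); print(bot.get_obs()["joint_positions"])
to(28,45,60);to(28,45,19)
E
```

```text
t 10.65 tcp [535.   84.9 120.6] z [ 0.055  0.166 -0.985] P tray [ 10.4 -36.2] z 100.1 edge [ 10.6 -35.2] 94.2 yaxis ang tray -12.3 F [-0.7 -0.3  0.9]
[-0.07755002  0.48441826  1.71786843  0.21667473  0.90868632  0.11752251]
[ 0.0748 -0.0001  0.054 ]
[ 0.0677 -0.      0.0944]
```

Call:
play_rows --commands '[{"x": 0.02, "y": 0, "z": 0, "twist": -1.3}, {"x": 0.045, "y": 0, "z": 0.0, "twist": -1.3}, {"x": 0.06, "y": 0, "z": 0.01, "twist": -1.3}, {"x": 0.07, "y": 0, "z": 0.025, "twist": -1.3}, {"x": 0.075, "y": 0, "z": 0.04, "twist": -1.3}, {"x": 0.075, "y": 0, "z": 0.05, "twist": -1.3}, {"x": 0.0748, "y": 0, "z": 0.054, "twist": -1.3}, {"x": 0.0748, "y": 0, "z": 0.054, "twist": -1.3}]'

```text
time: 11.45
tool_pos: [560.7, 163.1, 79.3]
tcp_rot: [3.141, -0.175, 1.269]
contact_force: [0.3, -0.5, 0.6]
grip_width: 0.8
finger_force: 0.0
```

Run:
```python
from h import *
c,im=snap("top","top2.png",(150,165,310,265),5)
status(); to(28,45,19)
import pickle; pickle.dump(c,open("top2.pkl","wb"))
```

```text
t 11.5 tcp [561.1 163.1  80.1] z [ 0.054  0.166 -0.985] P tray [27.9 44.3] z 59.6 edge [28.1 45.3] 53.7 yaxis ang tray -11.0 F [-0.   0.1 -0.3]
[-0.0064 -0.0001  0.0401]
```

View pics/top2.png

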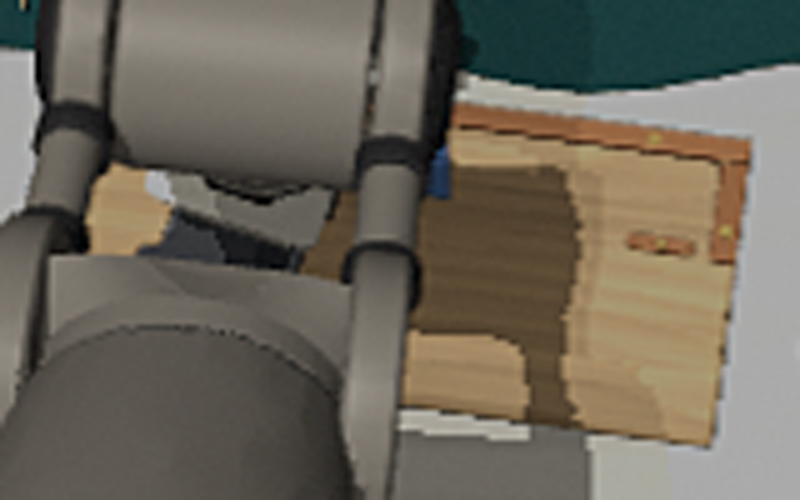

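The arm hides most of the chalk. Its right corner, at (452,198), sits by the rail as expected. I'll descend beside its left end.

Call:
play_rows --commands '[{"x": -0.003, "y": 0, "z": 0.01, "twist": 0}, {"x": -0.005, "y": 0, "z": 0.02, "twist": 0}, {"x": -0.006, "y": 0, "z": 0.028, "twist": 0}, {"x": -0.0064, "y": 0, "z": 0.034, "twist": 0}, {"x": -0.0064, "y": 0, "z": 0.037, "twist": 0}, {"x": -0.0064, "y": 0, "z": 0.039, "twist": 0}, {"x": -0.0064, "y": 0, "z": 0.04, "twist": 0}, {"x": -0.0064, "y": 0, "z": 0.04, "twist": 0}]'

```text
time: 12.3
tool_pos: [561.7, 164.3, 40.1]
tcp_rot: [3.139, -0.176, 1.27]
contact_force: [0.2, 0.1, 0.2]
grip_width: 0.5
finger_force: 0.0
```

Run:
```python
from h import *
import pickle
c=pickle.load(open("top2.pkl","rb")); print(ft(c,452,198,18.5,150,165,5))
status()
for Y in (22,0,-60,-95,-108.6): to(28.5+ (22-Y)/100,Y,19)
```

```text
[ 19.1 -24.9]
t 12.3 tcp [561.7 164.3  40.1] z [ 0.055  0.166 -0.985] P tray [28.4 45.6] z 19.6 edge [28.6 46.6] 13.7 yaxis ang tray -10.9 F [0.2 0.1 0.2]
[-0.0229  0.0046 -0.0035]
[-0.0441  0.0089 -0.0072]
[-0.1021  0.0209 -0.0175]
[-0.1358  0.0279 -0.0234]
[-0.149   0.0306 -0.0258]
```

Call:
play_rows --commands '[{"x": -0.007, "y": 0.0014, "z": -0.0012, "twist": 0}, {"x": -0.014, "y": 0.0028, "z": -0.0022, "twist": 0}, {"x": -0.019, "y": 0.0038, "z": -0.003, "twist": 0}, {"x": -0.023, "y": 0.0046, "z": -0.0036, "twist": 0}, {"x": -0.027, "y": 0.0054, "z": -0.0043, "twist": 0}, {"x": -0.031, "y": 0.0062, "z": -0.005, "twist": 0}, {"x": -0.035, "y": 0.007, "z": -0.0057, "twist": 0}, {"x": -0.039, "y": 0.0078, "z": -0.0064, "twist": 0}]'

```text
time: 13.1
tool_pos: [557.3, 123.9, 39.5]
tcp_rot: [3.139, -0.176, 1.27]
contact_force: [-0.1, -0.2, 0.2]
grip_width: 0.3
finger_force: 0.1
```

Run:
```python
from h import *
status()
c,im=snap("scene","s1.png",None,1.4)
import pickle; pickle.dump(c,open("s1.pkl","wb")); 
from h import w2px
print(w2px(c,np.append(RT@np.array([37,-16])+T,18.5)))
```

```text
t 13.1 tcp [557.3 123.9  39.5] z [ 0.054  0.166 -0.985] P tray [28.5  4.9] z 19.0 edge [28.7  6. ] 13.1 yaxis ang tray -10.9 F [-0.1 -0.2  0.2]
[226.66941557 242.3593286 ]
```

View pics/s1.png

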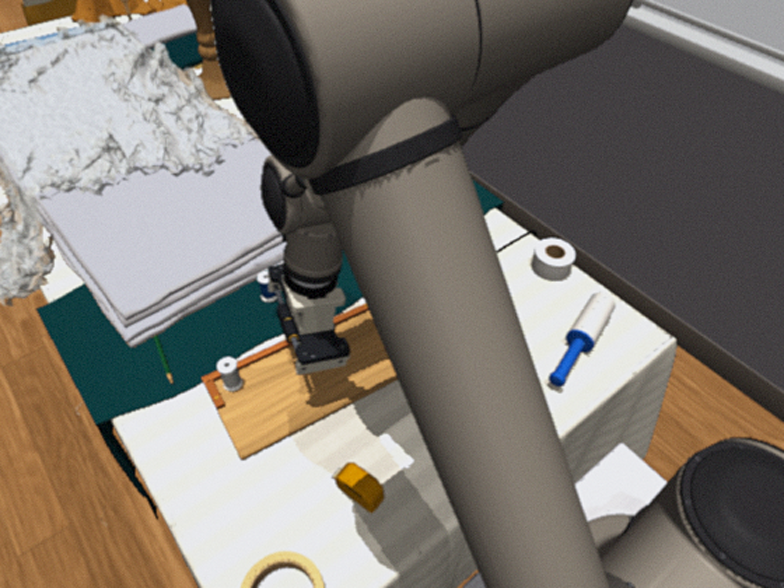

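The scene view shows the gripper over the tray at (320,350), hiding the chalk. The left spool (230,375) and the tape measure (360,485) are undisturbed. I'll get the visible blue extent from the top camera by code.

```bash
cat >> h.py <<'E'
def blue():
    c,im=snap("top"); b,g,r=[im[:,:,i].astype(int) for i in range(3)]
    m=((b-r>30)&(b-g>15)); m[:165]=0; m[265:]=0; m[:,:150]=0; m[:,310:]=0
    v,u=np.nonzero(m)
    q=np.array([tr(px2w(c,a,bb,18.5)) for a,bb in zip(u,v)])
    print("n",len(q)); 
    if len(q)>3:
        h=cv2.convexHull(q.astype(np.float32)); print(cv2.approxPolyDP(h,2.0,True)[:,0].round(1).tolist(), "max x",q[:,0].max().round(1),"min x",q[:,0].min().round(1),"y",q[:,1].min().round(1),q[:,1].max().round(1))
E
python3 - <<'E'
from h import *
blue()
E
```

```text
n 0
```

Call:
play_rows --commands '[{"x": -0.0036, "y": 0.0007, "z": -0.0006, "twist": 0}, {"x": -0.0072, "y": 0.0014, "z": -0.0012, "twist": 0}, {"x": -0.0109, "y": 0.0022, "z": -0.0019, "twist": 0}, {"x": -0.0145, "y": 0.003, "z": -0.0025, "twist": 0}, {"x": -0.0181, "y": 0.0037, "z": -0.0032, "twist": 0}, {"x": -0.0217, "y": 0.0045, "z": -0.0038, "twist": 0}, {"x": -0.0254, "y": 0.0052, "z": -0.0045, "twist": 0}, {"x": -0.029, "y": 0.006, "z": -0.0051, "twist": 0}]'

```text
time: 14.0
tool_pos: [554.3, 93.9, 39.5]
tcp_rot: [3.139, -0.176, 1.27]
contact_force: [0.2, 0.9, 0.1]
grip_width: -0.1
finger_force: 0.1
```

Call:
play_rows --commands '[{"x": -0.0036, "y": 0.0007, "z": -0.0006, "twist": 0}, {"x": -0.0072, "y": 0.0014, "z": -0.0012, "twist": 0}, {"x": -0.0109, "y": 0.0022, "z": -0.0019, "twist": 0}, {"x": -0.0145, "y": 0.003, "z": -0.0025, "twist": 0}, {"x": -0.0181, "y": 0.0037, "z": -0.0032, "twist": 0}, {"x": -0.0217, "y": 0.0045, "z": -0.0038, "twist": 0}, {"x": -0.0254, "y": 0.0052, "z": -0.0045, "twist": 0}, {"x": -0.029, "y": 0.006, "z": -0.0051, "twist": 0}]'

```text
time: 14.8
tool_pos: [551.3, 64.1, 39.5]
tcp_rot: [3.139, -0.176, 1.27]
contact_force: [-0.2, 0.0, -0.3]
grip_width: 0.5
finger_force: 0.1
```

Run:
```python
from h import *
status()
blue()
```

```text
t 14.8 tcp [551.3  64.1  39.5] z [ 0.054  0.166 -0.985] P tray [ 29.1 -55.2] z 18.9 edge [ 29.3 -54.2] 13.0 yaxis ang tray -10.9 F [-0.2  0.  -0.3]
n 0
```

Call:
play_rows --commands '[{"x": 0.004, "y": -0.001, "z": 0.0005, "twist": 0}, {"x": 0.009, "y": -0.002, "z": 0.001, "twist": 0}, {"x": 0.011, "y": -0.002, "z": -0.014, "twist": 0}, {"x": 0.014, "y": -0.002, "z": -0.034, "twist": 0}, {"x": 0.018, "y": -0.002, "z": -0.058, "twist": 0}, {"x": 0.0, "y": 0.002, "z": -0.062, "twist": 0}, {"x": -0.025, "y": 0.007, "z": -0.066, "twist": 0}, {"x": -0.05, "y": 0.012, "z": -0.071, "twist": 0}]'

```text
time: 15.65
tool_pos: [544.3, 2.2, 100.9]
tcp_rot: [3.138, -0.176, 1.272]
contact_force: [0.2, -0.8, 0.1]
grip_width: 0.5
finger_force: 0.0
```

Call:
play_rows --commands '[{"x": -0.02, "y": 0.004, "z": -0.004, "twist": 0}, {"x": -0.035, "y": 0.008, "z": -0.006, "twist": 0}, {"x": -0.05, "y": 0.01, "z": -0.009, "twist": 0}, {"x": -0.05, "y": 0.01, "z": -0.009, "twist": 0}, {"x": -0.05, "y": 0.01, "z": -0.009, "twist": 0}, {"x": -0.05, "y": 0.01, "z": -0.009, "twist": 0}, {"x": -0.05, "y": 0.01, "z": -0.009, "twist": 0}, {"x": -0.05, "y": 0.01, "z": -0.009, "twist": 0}]'

```text
time: 16.45
tool_pos: [538.9, -48.9, 100.8]
tcp_rot: [3.139, -0.176, 1.271]
contact_force: [0.5, 0.1, -0.4]
grip_width: 0.4
finger_force: 0.0
```

Run:
```python
from h import *
import pickle
status()
c,im=snap("wrist","w4.png",None,1.4)
pickle.dump(c,open("w4.pkl","wb"))
blue()
```

```text
t 16.45 tcp [538.9 -48.9 100.8] z [ 0.054  0.166 -0.985] P tray [  29.2 -168.8] z 80.3 edge [  29.4 -167.8] 74.4 yaxis ang tray -10.9 F [ 0.5  0.1 -0.4]
n 229
[[53.29999923706055, -92.30000305175781], [52.0, -62.599998474121094], [21.200000762939453, -57.0], [19.100000381469727, -59.79999923706055], [19.299999237060547, -99.4000015258789], [48.70000076293945, -95.4000015258789]] max x 54.2 min x 18.9 y -99.4 -56.7
```

View pics/w4.png

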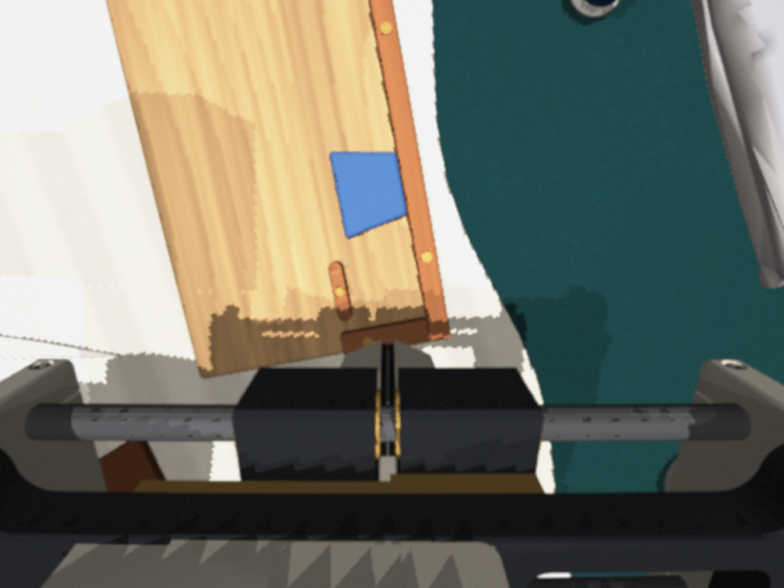

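The wrist view shows the chalk at (370,190) flush against the rail, just short of the fence (340,290). I'll go back behind it and continue.

Call:
play_rows --commands '[{"x": 0.015, "y": -0.003, "z": 0.003, "twist": 0}, {"x": 0.035, "y": -0.007, "z": 0.006, "twist": 0}, {"x": 0.06, "y": -0.0125, "z": 0.01, "twist": 0}, {"x": 0.085, "y": -0.0175, "z": 0.015, "twist": 0}, {"x": 0.107, "y": -0.022, "z": 0.019, "twist": 0}, {"x": 0.1225, "y": -0.0252, "z": 0.0214, "twist": 0}, {"x": 0.1225, "y": -0.0252, "z": 0.0214, "twist": 0}, {"x": 0.1225, "y": -0.0252, "z": 0.0214, "twist": 0}]'

```text
time: 17.35
tool_pos: [551.4, 77.6, 101.0]
tcp_rot: [3.139, -0.175, 1.271]
contact_force: [0.1, -0.3, -0.1]
grip_width: 0.2
finger_force: 0.0
```

Call:
play_rows --commands '[{"x": -0.002, "y": 0, "z": 0.012, "twist": 0}, {"x": -0.005, "y": 0, "z": 0.028, "twist": 0}, {"x": -0.0075, "y": 0, "z": 0.042, "twist": 0}, {"x": -0.009, "y": 0, "z": 0.051, "twist": 0}, {"x": -0.01, "y": 0, "z": 0.056, "twist": 0}, {"x": -0.0105, "y": 0, "z": 0.059, "twist": 0}, {"x": -0.0106, "y": 0, "z": 0.06, "twist": 0}, {"x": -0.0106, "y": 0, "z": 0.06, "twist": 0}]'

```text
time: 18.15
tool_pos: [552.1, 76.7, 40.4]
tcp_rot: [3.138, -0.176, 1.27]
contact_force: [-0.0, -0.5, -0.4]
grip_width: 0.7
finger_force: 0.0
```

Run:
```python
from h import *
status()
for X,Y in ((29,-75),(29.3,-100),(29.5,-108.6)): to(X,Y,19)
```

```text
t 18.15 tcp [552.1  76.7  40.4] z [ 0.055  0.166 -0.985] P tray [ 28.5 -42.5] z 19.9 edge [ 28.7 -41.5] 14.0 yaxis ang tray -10.9 F [-0.  -0.5 -0.4]
[-0.0314  0.0067 -0.0046]
[-0.0556  0.0117 -0.0089]
[-0.0638  0.0135 -0.0104]
```

Call:
play_rows --commands '[{"x": -0.006, "y": 0.0013, "z": -0.0005, "twist": 0}, {"x": -0.012, "y": 0.0026, "z": -0.0012, "twist": 0}, {"x": -0.016, "y": 0.0034, "z": -0.0019, "twist": 0}, {"x": -0.019, "y": 0.004, "z": -0.0024, "twist": 0}, {"x": -0.022, "y": 0.0047, "z": -0.003, "twist": 0}, {"x": -0.025, "y": 0.0053, "z": -0.0035, "twist": 0}, {"x": -0.028, "y": 0.006, "z": -0.004, "twist": 0}, {"x": -0.0314, "y": 0.0067, "z": -0.0046, "twist": 0}]'

```text
time: 18.95
tool_pos: [548.8, 44.3, 39.2]
tcp_rot: [3.139, -0.176, 1.27]
contact_force: [-0.6, -0.1, 0.1]
grip_width: 0.3
finger_force: 0.1
```

Call:
play_rows --commands '[{"x": -0.003, "y": 0.0006, "z": -0.0005, "twist": 0}, {"x": -0.006, "y": 0.0012, "z": -0.001, "twist": 0}, {"x": -0.009, "y": 0.0019, "z": -0.0016, "twist": 0}, {"x": -0.012, "y": 0.0025, "z": -0.0021, "twist": 0}, {"x": -0.015, "y": 0.0031, "z": -0.0027, "twist": 0}, {"x": -0.018, "y": 0.0037, "z": -0.0032, "twist": 0}, {"x": -0.021, "y": 0.0044, "z": -0.0037, "twist": 0}, {"x": -0.0242, "y": 0.005, "z": -0.0043, "twist": 0}]'

```text
time: 19.75
tool_pos: [546.3, 19.3, 39.2]
tcp_rot: [3.139, -0.176, 1.27]
contact_force: [0.0, -0.2, -0.1]
grip_width: 0.0
finger_force: 0.0
```

Call:
play_rows --commands '[{"x": -0.002, "y": 0.0004, "z": -0.0004, "twist": 0}, {"x": -0.0035, "y": 0.0007, "z": -0.0006, "twist": 0}, {"x": -0.005, "y": 0.001, "z": -0.0009, "twist": 0}, {"x": -0.006, "y": 0.0013, "z": -0.0011, "twist": 0}, {"x": -0.007, "y": 0.0015, "z": -0.0013, "twist": 0}, {"x": -0.0075, "y": 0.0016, "z": -0.0014, "twist": 0}, {"x": -0.008, "y": 0.0017, "z": -0.0014, "twist": 0}, {"x": -0.008, "y": 0.0017, "z": -0.0014, "twist": 0}]'

```text
time: 20.55
tool_pos: [545.6, 11.4, 39.3]
tcp_rot: [3.139, -0.176, 1.27]
contact_force: [-0.5, 1.5, 0.2]
grip_width: 0.6
finger_force: 0.7
```

Run:
```python
from h import *
status()
```

```text
t 20.55 tcp [545.6  11.4  39.3] z [ 0.055  0.166 -0.985] P tray [  29.2 -108.1] z 18.8 edge [  29.4 -107.1] 12.9 yaxis ang tray -10.9 F [-0.5  1.5  0.2]
```

Contact is starting (1.5 N). I'll press slowly a little more, with a slight creep toward the rail.

Call:
play_rows --commands '[{"x": -0.0004, "y": 0.0002, "z": -0.0001, "twist": 0}, {"x": -0.0008, "y": 0.0003, "z": -0.0001, "twist": 0}, {"x": -0.0012, "y": 0.0005, "z": -0.0002, "twist": 0}, {"x": -0.0016, "y": 0.0006, "z": -0.0003, "twist": 0}, {"x": -0.002, "y": 0.0008, "z": -0.0003, "twist": 0}, {"x": -0.002, "y": 0.0008, "z": -0.0003, "twist": 0}, {"x": -0.002, "y": 0.0008, "z": -0.0003, "twist": 0}, {"x": -0.002, "y": 0.0008, "z": -0.0003, "twist": 0}]'

```text
time: 21.35
tool_pos: [545.5, 10.7, 39.3]
tcp_rot: [3.14, -0.178, 1.27]
contact_force: [1.9, 9.8, 1.3]
grip_width: 0.6
finger_force: 4.9
```

Call:
play_rows --commands '[{"x": 0.001, "y": -0.0004, "z": 0.0002, "twist": 0}, {"x": 0.003, "y": -0.001, "z": 0.0005, "twist": 0}, {"x": 0.01, "y": -0.002, "z": 0.001, "twist": 0}, {"x": 0.012, "y": -0.002, "z": -0.014, "twist": 0}, {"x": 0.015, "y": -0.002, "z": -0.034, "twist": 0}, {"x": 0.018, "y": -0.002, "z": -0.058, "twist": 0}, {"x": 0.0, "y": 0.002, "z": -0.062, "twist": 0}, {"x": -0.025, "y": 0.007, "z": -0.066, "twist": 0}]'

```text
time: 22.15
tool_pos: [542.0, -27.2, 100.9]
tcp_rot: [3.136, -0.175, 1.272]
contact_force: [0.1, 0.1, -0.0]
grip_width: 0.2
finger_force: 0.0
```

Call:
play_rows --commands '[{"x": -0.025, "y": 0.005, "z": -0.005, "twist": 0}, {"x": -0.045, "y": 0.009, "z": -0.008, "twist": 0}, {"x": -0.065, "y": 0.013, "z": -0.012, "twist": 0}, {"x": -0.075, "y": 0.015, "z": -0.013, "twist": 0}, {"x": -0.075, "y": 0.015, "z": -0.013, "twist": 0}, {"x": -0.075, "y": 0.015, "z": -0.013, "twist": 0}, {"x": -0.075, "y": 0.015, "z": -0.013, "twist": 0}, {"x": -0.075, "y": 0.015, "z": -0.013, "twist": 0}]'

```text
time: 22.95
tool_pos: [533.2, -103.7, 99.5]
tcp_rot: [3.139, -0.176, 1.271]
contact_force: [0.2, 0.4, -0.6]
grip_width: 0.4
finger_force: 0.0
```

Run:
```python
from h import *
import pickle
status()
c,im=snap("wrist","w5.png",(190,60,390,210),4)
pickle.dump(c,open("w5.pkl","wb"))
blue()
```

```text
t 22.95 tcp [ 533.2 -103.7   99.5] z [ 0.054  0.166 -0.985] P tray [  29.7 -223.9] z 79.0 edge [  29.9 -222.9] 73.1 yaxis ang tray -10.8 F [ 0.2  0.4 -0.6]
n 230
[[52.599998474121094, -144.5], [53.70000076293945, -114.5999984741211], [20.5, -109.19999694824219], [18.600000381469727, -151.39999389648438]] max x 54.1 min x 18.6 y -151.4 -108.5
```

View pics/w5.png

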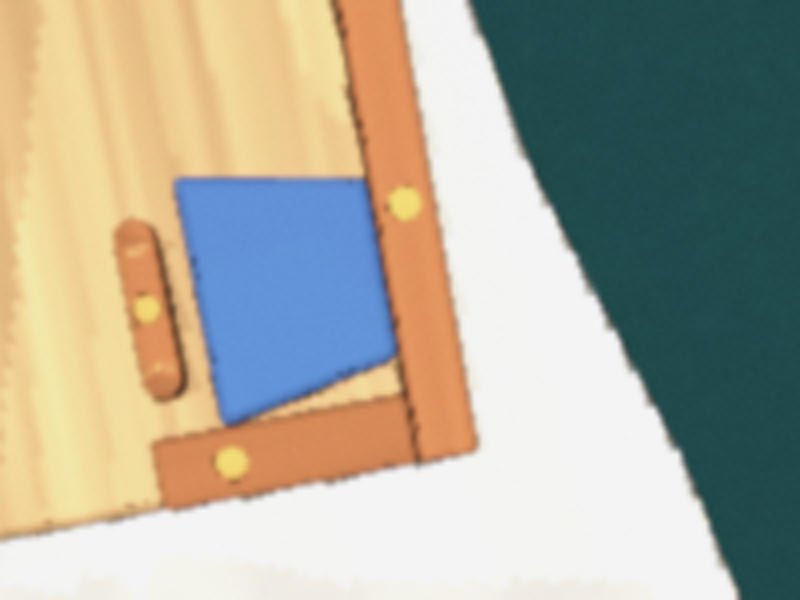

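The close view shows the chalk's corner on the end stop at (230,425) and its short edge flush on the rail from (368,180) to (398,355). The robot is clear of everything, so I'm handing in.

```bash
python3 -c "
from plant import bot
print(bot.close_job())"
```

```text
the job is handed in; nothing more can be done
None
```

The chalk is home in the corner pocket: its corner is against the end stop and its short edge lies flush with the rail. I let go and handed the job in at about 23 s; on the way the wrist turn hit its joint limit and tilted the tool about 10°, with no contact force felt.

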